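# Unlock the puzzle chest and hold its lid open

## Task

Take the key from the wooden block, push it fully home in the lock on the front of the puzzle chest and turn it clockwise a quarter turn, to the stop, so that the latch tongue clears the lid. Leave the key in the lock, lift the lid by its steel bar handle, gripped near its middle, to 60 degrees open and finish while still gripping the handle and holding the lid steady at that angle, because it falls shut if let go. Do not move the mug, the glue jar or the sorting tray.

Things in the scene. Friction and masses are not known exactly. Their poses are not given: they have to be found in the camera images.
- key: Loose brass key, 70 mm tall, 60 g, upright, tip down in the wooden block at the start. Origin: centre of its lower tip; z up the key. Blade 6 (x) x 16 (y) mm, up to 26 mm height, rounded tip; collar 14 x 24 mm from 26 to 31 mm; above it the flat bow to hold, 10 mm thick (x), 34 mm wide (y), up to 70 mm. The same after a half turn about z.
- key_grip (a point): Point in the middle of the key's bow, 54 mm above the key's tip, axes as the key.
- key_block: Fixed light wooden block 60 x 70 mm, 36 mm high, origin at the centre of its underside. The key's blade stands loosely in a slot in its top, with the collar resting on the top (26 mm of blade inside; the tip starts 10 mm above the table).
- lock_mouth (a point): Centre of the slot's mouth on the steel lock cylinder's top (42 mm across, 112 mm above the table, in front of the chest near its right end seen from the robot). Axes turn with it: z up, y along the slot, x towards the tongue. Slot 8 (x) x 18 (y) mm, 30 deep: 1 mm play all round, 0.13 rad of free turn. Key home: its collar rests on the top, its tip 26 mm below the mouth.
- lock (a joint): Turn of the lock cylinder, rad: 0 to 0.2 locked, grows clockwise seen from above, stop at 1.571; stays where left (friction 0.05 N m). Its tongue, a flat steel bar 14 mm wide reaching 51 mm from the axis, its top 5 mm below the mouth, lies over the lid's front edge and bars it when locked; clear from 1.1.
- lid_angle (a joint): Opening angle of the chest's lid, rad: 0 shut, grows as the front edge rises; 60 degrees is 1.047; stop at 1.8. Lid of plywood with a grey felt top, 180 mm (front to back) x 260 mm, 12 mm thick, about 0.5 kg with its handle; it falls shut by its weight if let go.
- lid: The lid itself. Origin: on its hinge line, at the middle of its far edge, 94 mm above the table. Axes turn with the lid: y along the hinge line; when shut, x points horizontally from the front of the chest to its back, z up. As the lid opens, the handle swings about this line up and away from the robot.
- lid_handle (a point): Steel U-shaped handle sticking out forward of the lid's front edge, in the lid's plane. Origin: middle of its round bar, 12 mm thick, 90 mm long along y (arms at both ends), 45 mm in front of lid edge and chest wall, 225 mm from the hinge line, 115 mm left of the lock's axis seen from the robot, 94 mm above the table when shut, free beneath. Axes as the lid.
- chest: Fixed plywood puzzle chest 180 x 260 mm, 88 mm high without lid; origin at the centre of its underside, x from its front to its back, y to the left. A dark steel lock housing 52 mm wide, 56 mm deep and 76 mm high at its top stands out of its front under the lock cylinder.
- mug: White mug, 80 mm across, 95 mm high, with a handle, on the other side of the chest from the key block; bystander. Origin: centre of its underside.
- glue: Jar of puzzle glue, 52 mm across, 100 mm high, to the left of the chest; bystander. Origin: centre of its underside.
- tray: Dark grey felt sorting tray with pieces, 90 x 110 mm, 22 mm high, to the right of the chest; bystander. Origin: centre of its underside.

How it is judged:
On the way, in this order (a step that is already met when the one before it is completed fails the run):
1. the key is fully home in the lock's slot (z of key in the frame of lock_mouth below -0.021 m and horizontal distance between key and lock_mouth below 0.005 m and angle between the y axis of key and the y axis of lock_mouth, either way round below 0.25 rad), for 0.2 s.
2. the lock is turned open with the key in it (all of step 1 and value of joint lock above 1.2 rad), for 0.2 s.
3. the lid is lifted by its handle (value of joint lid_angle above 0.5 rad and contact force between the fingers and lid above 0.5 N and distance between the grasp point and lid_handle below 0.05 m), for 0.1 s.
At the end, for the whole second after the job is handed in: Lid still at 60 degrees open, within 7 degrees (0.925 to 1.17 rad), carried by the fingers alone (over 0.5 N), the grasp point within 50 mm of the middle of the handle's bar; lock past 1.2 rad, key still home in it (tip at least 21 mm below the mouth, within 5 mm of its axis) (all of step 2 and value of joint lid_angle between 0.925 and 1.17 rad and velocity of joint lid_angle between -0.05 and 0.05 rad/s and contact force between the fingers and lid above 0.5 N and contact force between key and lid below 0.1 N and distance between the grasp point and lid_handle below 0.05 m); the arm keeps its last pose, push and grip.
It fails at once if the mug is moved by more than 30 mm (distance of mug from where it was at the start of the episode above 0.03 m).
It fails at once if the glue jar is moved by more than 30 mm (distance of glue from where it was at the start of the episode above 0.03 m).
It fails at once if the sorting tray is moved by more than 30 mm (distance of tray from where it was at the start of the episode above 0.03 m).
It also fails if it takes over 61 s, if anything falls off the work surface, if the arm or the gripper's body presses on something with over 40 N, if the wrist force passes 120 N, or if a joint passes its speed limit or range.

## Robot

A 6-joint arm with a two-finger parallel gripper is mounted at the origin on the work surface. World frame = base frame: x ahead of the robot, y to its left, z up, the work surface at z = 0. Lengths are in m, angles in rad, forces in N, time in s.
With the tool pointing down it reaches from about 0.4 to 0.825 m from the base axis. Payload 7 kg.
Tool frame: the origin (TCP) lies at the centre of the arm's flange, where the gripper is bolted on; the fingertips stand 178 mm ahead of it and the grasp point (between the pads) lies arm.tcp_to_grasp ahead of it (arm.tcp_to_grasp is the distance from the TCP to the grasp point, in m); z points along the fingers, y is the direction in which the jaws open and shut (so a half turn about z gives the same grasp; the last joint's range is limited). The gripper opens to 88 mm and grips with 3 to 60 N. Pads are 19 mm wide; open, the fingers measure 130 mm over their backs; the gripper's body (78 mm by 193 mm) begins 47 mm behind the grasp point.
Start: joints at [1.594, 0.359, 0.012, 0, -1.224, -0.288], TCP at [0.177, 0.651, 0.405] pointing down, gripper open.
Joint ranges: [-3.07, 3.07], [-1.43, 2.12], [-1.02, 1.25], [-3.03, 1.67], [-3.05, -0], [-3.03, 3.03]. Speed limits (rad/s): [2.39, 2.39, 3.01, 3.14, 3.14, 3.14].

## Interface

Orientations are given as [roll, pitch, yaw] about the fixed x, y, z axes, in that order (R = Rz(yaw) Ry(pitch) Rx(roll)).
In Python, from station import arm gives the robot as it stands.
- The arm moves only by the tool move_arm, never from a script. Its argument "deltas" is a list of rows, each a list of 6 numbers: the shift along the world's x, y, z in mm, then the turn, a rotation vector about the world's x, y, z in degrees. In form: [[tx, ty, tz, ax, ay, az], ...]. A call has exactly 5 rows; each row shifts and turns the commanded pose from where the row before left it; what a row does not reach is not made up. A row lasts 1/12 s, in which the tool goes at most 41.7 mm and 7.16 degrees, less where a joint would pass 70% of its speed; a pose out of reach is approached as far as the arm can. A call with a gripper value outside its range is refused whole. "claw" is the closure in counts, from 0 (fully open) to 255 (shut), set as the call begins (left out, the last holds). The fingers move at their own pace and stop on an object; "squeeze" is the grip in N (left out, the last holds). Time passes only in rows, so rows that do not move let the fingers close, or fill a call up. It gives the time, the measured TCP pose, the force and the opening at its end, in the units of the state.
- arm.get_state(): the state, without advancing time (a new reading comes with each control period).
- arm.grab_frame(name): name is "scene" or "top"; returns the picture (384x512x3 uint8, red, green, blue); there is no depth.
- arm.calibration(name): a dict with "intrinsics" (3x3 intrinsics, pixels), "k1" (the pictures are not rectified: a ray, as slopes to the right and down, at radius r is drawn at 1 + k1 r^2 times it, then the intrinsics apply), "T" (4x4, takes a point from camera to world coordinates). Camera axes: x right, y up, looking along -z (the intrinsics and any distortion apply to the point x, -y, -z); pixel columns grow to the right and rows downward; lengths in m; the calibration is good to about 2 mm. A picture is of the moment at which its call begins. calibration takes no time and is no camera call.
- arm.job_done(): hands the job in, once; it reports no verdict.
Trained networks look in the newest picture that a camera, given by its name, has taken for a name from the list of things; names that differ only in an ending like _2 or _b are one class to them, and where a whole thing is asked for, a point or a joint stands for the part that bears it (a point fixed in the world has none). Each returns a list of dicts, best first, with "score" (0 to 1); they miss things now and then, are a little off and sometimes report something else, mostly with a low value. They report only what shows in the picture. A call takes as long as a camera call.
- arm.spot_in(thing, camera): "xy" ([column, row] in pixels, amid what is visible of it).
- arm.masks_of(thing, camera): "pixels" (384x512 bool, what is visible of it) and "xy" ([column, row] in pixels, amid what is visible of it).
- arm.spot_point(thing, camera): "xy" ([column, row] in pixels: a listed point, or the origin of a listed thing).
The state is a dict: "t": time; "q": joint angles; "qd": joint speeds; "joint_efforts": joint torques, N m; "eef_pos": TCP position; "ee_rot": TCP orientation; "force": force on the tool from outside, world axes, zero at the start; "moment": the same for the moment, N m; "width": finger opening in m.
Only numpy, scipy, OpenCV 4.12 (cv2) and the standard library are available. Lean on these libraries where they do the work, as an engineer would, in place of code of your own. Each camera call takes 0.05 s, during which the arm holds its last target. There are 200 camera calls.

## Working session

There is one attempt and no reset: what is moved stays moved. The work goes in short steps, Python scripts to look and compute and a tool call to move; the robot and the scene stay as the last step left them, time stands still between calls to the robot, and variables do not carry over. Pictures are saved under pics/ and viewed, about 8 in all and at most 12, crops included, and the job is handed in when it is done.

Besides the shell and the picture viewer there is one more tool, called as a command line: name --pt "numbers of a row" for each row, then --argument value for the rest. move_arm: Moves the arm, as the interface text tells. Its arguments: {"type":"object","properties":{"deltas":{"type":"array","items":{"type":"array","items":{"type":"number"}}},"claw":{"type":"number"},"squeeze":{"type":"number"}},"required":["deltas"]}

```bash
ls; mkdir -p pics; cat > h.py <<'E'
import numpy as np, cv2
from station import arm
def proj(P,c):
    C=arm.calibration(c);K=np.array(C["intrinsics"]);T=np.array(C["T"])
    p=(np.linalg.inv(T)@np.append(P,1))[:3]; s=np.array([p[0],-p[1]])/-p[2]
    s=s*(1+C["k1"]*(s@s)); return (K@np.append(s,1))[:2]
def ray(uv,c):
    C=arm.calibration(c);K=np.array(C["intrinsics"]);T=np.array(C["T"])
    d=(np.linalg.inv(K)@[uv[0],uv[1],1])[:2]; s=d.copy()
    for _ in range(20): s=d/(1+C["k1"]*(s@s))
    return T[:3,3], T[:3,:3]@np.array([s[0],-s[1],-1])
def at_z(uv,c,z):
    o,d=ray(uv,c); return o+d*(z-o[2])/d[2]
def tri(uvs):
    A=np.zeros((3,3));b=np.zeros(3)
    for c,uv in uvs.items():
        o,d=ray(uv,c);d=d/np.linalg.norm(d);M=np.eye(3)-np.outer(d,d);A+=M;b+=M@o
    return np.linalg.solve(A,b)
E
python3 - <<'E'
from h import *
np.set_printoptions(precision=4,suppress=True)
ims={c:arm.grab_frame(c) for c in("scene","top")}
for c in ims:
    cv2.imwrite(f"pics/{c}0.png",ims[c][:,:,::-1]); print(c,arm.calibration(c)["T"],arm.calibration(c)["k1"])
print(arm.tcp_to_grasp,arm.get_state())
for n in("key","key_grip","key_block","lock_mouth","lid_handle","lid","chest","mug","glue","tray"):
    r={}
    for c in ims:
        try:
            d=arm.spot_point(n,c)
            if d: r[c]=d[0]["xy"]; print(n,c,[ (np.round(x["xy"],1),round(x["score"],2)) for x in d[:3]])
        except Exception as e: print(n,c,e)
    if len(r)==2:
        P=tri(r); print("   P",P,[np.round(proj(P,c)-r[c],1) for c in r])
E
```

```text
pics
scene [[ 0.8839 -0.3035  0.3557  0.8771]
 [ 0.4673  0.6011 -0.6483 -0.536 ]
 [-0.0171  0.7393  0.6732  0.6752]
 [ 0.      0.      0.      1.    ]] -0.06376320945525704
top [[ 0.0072  0.9971 -0.0762  0.4829]
 [-0.9999  0.0064 -0.0099 -0.0107]
 [-0.0094  0.0763  0.997   1.0279]
 [ 0.      0.      0.      1.    ]] -0.09675930788840852
0.1593 {'t': 0.1, 'q': array([ 1.5941,  0.3593,  0.0111, -0.0003, -1.2241, -0.2881]), 'qd': array([ 0.0009,  0.0001,  0.0022,  0.0013, -0.0001, -0.0005]), 'joint_efforts': array([ -0.0016, -58.4157,  29.375 ,   7.0154,   0.0102,  -0.0001]), 'eef_pos': array([0.1766, 0.6513, 0.4038]), 'ee_rot': array([ 3.1401, -0.0002, -0.2649]), 'force': array([ 0.4742, -0.7309, -0.5852]), 'moment': array([-0.0516, -0.0148, -0.0188]), 'width': 0.08771145400343598}
key scene [(array([144.8, 322.5]), 0.87), (array([141. , 311.6]), 0.18)]
key top [(array([379.5, 216.5]), 0.57)]
   P [ 0.4912 -0.3463  0.0048] [array([ 0.5, -0.1]), array([0.3, 0.3])]
key_grip scene [(array([139.8, 308.5]), 0.73)]
key_grip top [(array([385.5, 213.6]), 0.43)]
   P [ 0.4976 -0.3443  0.0633] [
[... 761 characters left out ...]
 array([0. , 0.1])]
chest scene [(array([274.7, 219.3]), 0.58), (array([223.6, 344.5]), 0.56), (array([273.3, 147.6]), 0.53)]
chest top [(array([242.1, 176.5]), 0.64)]
   P [0.5993 0.0383 0.0036] [array([ 1.2, -0.2]), array([0.6, 0.9])]
mug scene [(array([275.6, 149.1]), 0.92)]
mug top [(array([143.2, 231.3]), 0.9)]
   P [0.4512 0.3216 0.    ] [array([-2. ,  0.3]), array([-1.2, -2. ])]
glue scene [(array([318.6, 170.3]), 0.85)]
glue top [(array([154.7, 167.1]), 0.68)]
   P [ 0.6255  0.2884 -0.001 ] [array([ 1. , -0.2]), array([0.6, 1. ])]
tray scene [(array([226.4, 344.8]), 0.95)]
tray top [(array([363.3, 155.7]), 0.88)]
   P [ 0.6632 -0.3048 -0.0007] [array([ 0.8, -0.1]), array([0.4, 0.5])]
```

```bash
python3 - <<'E'
import cv2,numpy as np
s=cv2.imread("pics/scene0.png");t=cv2.imread("pics/top0.png")
f=lambda im,x,y,w,h,k:cv2.resize(im[y:y+h,x:x+w],None,fx=k,fy=k,interpolation=cv2.INTER_CUBIC)
a=np.hstack([f(s,100,270,80,60,5),f(t,340,185,80,60,5)]);b=np.hstack([f(s,190,160,80,60,5),f(t,215,175,80,60,5)])
cv2.imwrite("pics/crops0.png",np.vstack([a,b]))
E
```

```text
(no output)
```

View pics/scene0.png

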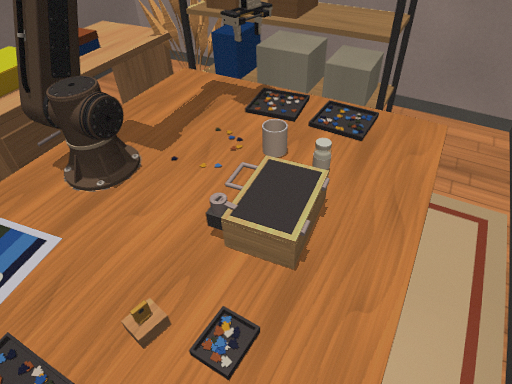

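View pics/crops0.png

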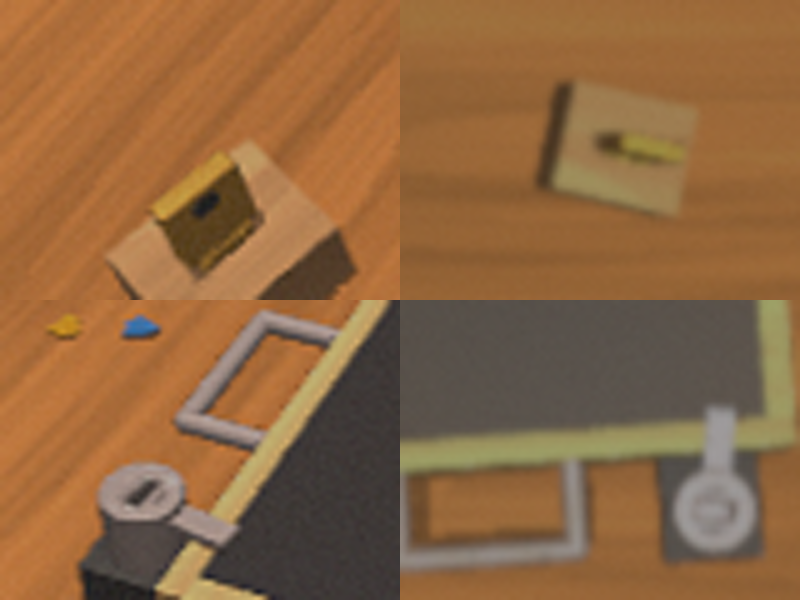

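```bash
cat > fit.py <<'E'
from h import *
from scipy.optimize import minimize
S=8
def box(x0,x1,y0,y1,z0,z1): return np.array([[x,y,z] for x in(x0,x1) for y in(y0,y1) for z in(z0,z1)],float)
def cyl(r,z0,z1): 
    a=np.linspace(0,2*np.pi,40); return np.array([[r*np.cos(t),r*np.sin(t),z] for t in a for z in(z0,z1)])
def projN(P,c):
    return np.array([proj(p,c) for p in P])
def render(pts_list,c):
    m=np.zeros((384*4,512*4),np.uint8)
    for P in pts_list:
        h=cv2.convexHull(((projN(P,c)+.5)*4-.5).astype(np.float32))
        cv2.fillConvexPoly(m,np.round(h*16).astype(np.int32),255,shift=4)
    return cv2.resize(m,(512,384),interpolation=cv2.INTER_AREA)/255.
def place(parts,x,y,yaw,z=0):
    c,s=np.cos(yaw),np.sin(yaw);R=np.array([[c,-s,0],[s,c,0],[0,0,1]])
    return [p@R.T+[x,y,z] for p in parts]
def fit(model,masks,p0,step):
    def cost(p): return sum(1-np.minimum(r,m).sum()/np.maximum(r,m).sum() for c,m in masks.items() for r in[render(model(p),c)])
    p0=np.array(p0);sim=np.vstack([p0]+[p0+np.eye(len(p0))[i]*step[i] for i in range(len(p0))])
    r=minimize(cost,p0,method="Nelder-Mead",options=dict(initial_simplex=sim,maxiter=150,xatol=2e-4,fatol=1e-4));return r.x,r.fun
key=[box(-.003,.003,-.008,.008,0,.026),box(-.007,.007,-.012,.012,.026,.031),box(-.005,.005,-.017,.017,.031,.07)]
keytop=key[1:]
block=[box(-.03,.03,-.035,.035,0,.036)]
lock=[cyl(.021,.076,.112),box(0,.051,-.007,.007,.102,.107)]
def lid(p): 
    b=[box(-.18,0,-.13,.13,-.006,.006),box(-.231,-.219,p[3]-.045,p[3]+.045,-.006,.006)]+[box(-.225,-.18,p[3]+s*.045-.006*(s>0)*0-.006,p[3]+s*.045+.006,-.006,.006) for s in(-1,1)]
    return place(b,p[0],p[1],p[2],.094)
E
cat > f1.py <<'E'
from fit import *
np.set_printoptions(precision=4,suppress=True)
def get(n):
    o={}
    for c in("scene","top"):
        d=arm.masks_of(n,c)
        if d: o[c]=d[0]["pixels"].astype(float); print(n,c,d[0]["score"],o[c].sum(),d[0]["xy"])
    return o
M={n:get(n) for n in("key","key_block","lock_mouth","lid")}
np.save("M.npy",M,allow_pickle=True)
def run(n,model,p0,step):
    for sub in [("scene","top"),("scene",),("top",)]:
        mm={c:M[n][c] for c in sub if c in M[n]}
        if mm: print(n,sub,fit(model,mm,p0,step))
run("key",lambda p:place(keytop,*p,.01),[.494,-.344,-.2],[.004,.004,.1])
kb=lambda p:place(block,*p)
run("key_block",kb,[.494,-.344,-.2],[.004,.004,.1])
run("lock_mouth",lambda p:place(lock,*p),[.484,-.058,.07],[.004,.004,.1])
run("lid",lid,[.688,.044,.07,.03],[.004,.004,.05,.01])
E
python3 f1.py
```

```text
key scene 0.7 325.0 [139.8, 312.9]
key_block scene 0.84 1074.0 [149.4, 326.5]
key_block top 0.78 560.0 [378.4, 212.7]
lock_mouth scene 0.94 464.0 [217.5, 205.4]
lock_mouth top 0.74 297.0 [276.7, 215.3]
lid scene 0.94 5883.0 [273.5, 197.2]
lid top 0.98 7319.0 [239.9, 174.6]
key ('scene', 'top') (array([ 0.5001, -0.3487, -0.161 ]), np.float64(0.08434668373362075))
key ('scene',) (array([ 0.5001, -0.3487, -0.161 ]), np.float64(0.08434668373362075))Traceback (most recent call last):
  File "f1.py", line 17, in <module>
    run("key_block",kb,[.494,-.344,-.2],[.004,.004,.1])
    ~~~^^^^^^^^^^^^^^^^^^^^^^^^^^^^^^^^^^^^^^^^^^^^^^^^
  File "f1.py", line 14, in run
    if mm: print(n,sub,fit(model,mm,p0,step))
                       ~~~^^^^^^^^^^^^^^^^^^
  File "fit.py", line 21, in fit
    r=minimize(cost,p0,method="Nelder-Mead",options=dict(initial_simplex=sim,maxiter=150,xatol=2e-4,fatol=1e-4));return r.x,r.fun
    res = _minimize_neldermead(fun, x0, args, callback, bounds=bounds,
                               **options)
    fsim[k] = func(sim[k])
              ~~~~^^^^^^^^
    fx = funct
[... 327 characters left out ...]
^^^^
  File "fit.py", line 19, in <genexpr>
    def cost(p): return sum(1-np.minimum(r,m).sum()/np.maximum(r,m).sum() for c,m in masks.items() for r in[render(model(p),c)])
                                                                                                            ~~~~~~^^^^^^^^^^^^
  File "fit.py", line 12, in render
    h=cv2.convexHull(((projN(P,c)+.5)*4-.5).astype(np.float32))
                       ~~~~~^^^^^
  File "fit.py", line 8, in projN
    return np.array([proj(p,c) for p in P])
                     ~~~~^^^^^
  File "h.py", line 4, in proj
    C=arm.calibration(c);K=np.array(C["intrinsics"]);T=np.array(C["T"])
ValueError: time passes only in moves, steps and waits
```

```bash
python3 - <<'E'
s=open("h.py").read()
s=s.replace("def proj(",'import functools\n@functools.lru_cache\ndef cal(c):\n    C=arm.calibration(c);return {k:np.array(v) if k!="k1" else v for k,v in C.items()}\ndef proj(',1)
s=s.replace('C=arm.calibration(c);K=np.array(C["intrinsics"]);T=np.array(C["T"])','C=cal(c);K=C["intrinsics"];T=C["T"]')
open("h.py","w").write(s)
s=open("f1.py").read()
s=s.replace('M={n:','''M=np.load("M.npy",allow_pickle=True).item()
import sys
hs=cv2.cvtColor(cv2.imread("pics/top0.png"),cv2.COLOR_BGR2HSV)
print(hs[212:218,378:400,0][::2],hs[212:218,378:400,1][::2])
#M={n:''').replace('np.save("M','#').replace('M=np.load("M.npy",allow_pickle=True).item()','M={n:get(n) for n in("key","key_block","lock_mouth","lid")};np.save("M.npy",M,allow_pickle=True)')
open("f1.py","w").write(s)
E
head -16 h.py; time python3 f1.py
```

```text
import numpy as np, cv2
from station import arm
import functools
@functools.lru_cache
def cal(c):
    C=arm.calibration(c);return {k:np.array(v) if k!="k1" else v for k,v in C.items()}
def proj(P,c):
    C=cal(c);K=C["intrinsics"];T=C["T"]
    p=(np.linalg.inv(T)@np.append(P,1))[:3]; s=np.array([p[0],-p[1]])/-p[2]
    s=s*(1+C["k1"]*(s@s)); return (K@np.append(s,1))[:2]
def ray(uv,c):
    C=cal(c);K=C["intrinsics"];T=C["T"]
    d=(np.linalg.inv(K)@[uv[0],uv[1],1])[:2]; s=d.copy()
    for _ in range(20): s=d/(1+C["k1"]*(s@s))
    return T[:3,3], T[:3,:3]@np.array([s[0],-s[1],-1])
def at_z(uv,c,z):
key scene 0.7 325.0 [139.8, 312.9]
key_block scene 0.84 1074.0 [149.4, 326.5]
key_block top 0.78 560.0 [378.4, 212.7]
lock_mouth scene 0.94 464.0 [217.5, 205.4]
lock_mouth top 0.74 297.0 [276.7, 215.3]
lid scene 0.94 5883.0 [273.5, 197.2]
lid top 0.98 7319.0 [239.9, 174.6]
[[17 17 17 17 18 17 20 22 23 22 22 21 19 18 18 18 17 17 16 16 16 14]
 [16 16 16 19 19 18 21 23 24 24 24 24 24 24 24 23 22 22 20 17 15 15]
 [16 16 17 18 19 20 21 22 21 21 21 21 22 22 21 22 22 22 20 17 15 15]] [[124 124 133 
[... 610 characters left out ...]
40580719831897))
key_block ('top',) (array([ 0.499 , -0.3501, -0.232 ]), np.float64(0.19616273321914257))
lock_mouth ('scene', 'top') (array([ 0.4889, -0.0542, -0.0638]), np.float64(0.15614780752371038))
lock_mouth ('scene',) (array([ 0.4892, -0.0549,  0.0063]), np.float64(0.0880723364782765))
lock_mouth ('top',) (array([ 0.4889, -0.0539, -0.0809]), np.float64(0.05842398178598518))
lid ('scene', 'top') (array([0.6926, 0.0464, 0.07  , 0.0285]), np.float64(0.09145113150548134))
lid ('scene',) (array([0.6932, 0.0472, 0.0645, 0.0278]), np.float64(0.045832264290391556))
lid ('top',) (array([0.692 , 0.0457, 0.0714, 0.0297]), np.float64(0.03937598629986805))
real	0m3.349s
user	0m3.652s
sys	0m1.012s
```

move_arm --pt "27 -30 0 0 0 -2.86" --pt "27 -30 0 0 0 -2.86" --pt "27 -30 0 0 0 -2.86" --pt "27 -30 0 0 0 -2.86" --pt "27 -30 0 0 0 -2.86" --claw 0

```text
t: 2.32
eef_pos: [0.3125, 0.4999, 0.4048]
ee_rot: [-3.141, 0.0, -0.516]
force: [1.0, 1.0, 0.6]
width: 0.0874
```

move_arm --pt "27 -30 0 0 0 -2.86" --pt "27 -30 0 0 0 -2.86" --pt "27 -30 0 0 0 -2.86" --pt "27 -30 0 0 0 -2.86" --pt "27 -30 0 0 0 -2.86"

```text
t: 2.73
eef_pos: [0.4476, 0.3497, 0.4051]
ee_rot: [-3.141, 0.0, -0.766]
force: [0.7, 0.3, -0.4]
width: 0.0877
```

move_arm --pt "2.65 -35 0 0 0 -2.86" --pt "2.65 -35 0 0 0 -2.86" --pt "2.65 -35 0 0 0 -2.86" --pt "2.65 -35 0 0 0 -2.86" --pt "2.65 -35 0 0 0 -2.86"

```text
t: 3.15
eef_pos: [0.4597, 0.1747, 0.4049]
ee_rot: [-3.141, 0.0, -1.016]
force: [1.0, -0.2, -0.8]
width: 0.0875
```

move_arm --pt "2.65 -35 0 0 0 -2.86" --pt "2.65 -35 0 0 0 -2.86" --pt "2.65 -35 0 0 0 -2.86" --pt "2.65 -35 0 0 0 -2.86" --pt "2.65 -35 0 0 0 -2.86"

```text
t: 3.57
eef_pos: [0.4728, -0.0003, 0.4051]
ee_rot: [-3.141, 0.0, -1.265]
force: [1.4, 0.8, -0.3]
width: 0.0877
```

move_arm --pt "2.65 -35 -10 0 0 -2.86" --pt "2.65 -35 -10 0 0 -2.86" --pt "2.65 -35 -10 0 0 -2.86" --pt "2.65 -35 -10 0 0 -2.86" --pt "2.65 -35 -10 0 0 -2.86"

```text
t: 3.98
eef_pos: [0.4862, -0.1753, 0.3546]
ee_rot: [-3.141, -0.0, -1.515]
force: [0.5, 0.2, 0.3]
width: 0.0879
```

move_arm --pt "2.65 -35 -10 0 0 -2.86" --pt "2.65 -35 -10 0 0 -2.86" --pt "2.65 -35 -10 0 0 -2.86" --pt "2.65 -35 -10 0 0 -2.86" --pt "2.65 -35 -10 0 0 -2.86"

```text
t: 4.4
eef_pos: [0.4995, -0.3504, 0.3043]
ee_rot: [-3.141, -0.0, -1.765]
force: [0.9, 0.0, 0.9]
width: 0.0876
```

move_arm --pt "0 1 -27 0 0 0" --pt "0 0 -27 0 0 0" --pt "0 0 -20 0 0 0" --pt "0 0 -7 0 0 0" --pt "0 0 0 0 0 0"

```text
t: 4.82
eef_pos: [0.4991, -0.3474, 0.2218]
ee_rot: [3.138, 0.0, -1.763]
force: [-0.2, -0.6, 0.8]
width: 0.0875
```

move_arm --pt "0 0 0 0 0 0" --pt "0 0 0 0 0 0" --pt "0 0 0 0 0 0" --pt "0 0 0 0 0 0" --pt "0 0 0 0 0 0" --claw 200 --squeeze 8

```text
t: 5.23
eef_pos: [0.5, -0.3475, 0.2247]
ee_rot: [-3.14, -0.0, -1.762]
force: [-0.2, 0.7, 0.3]
width: 0.0599
```

```bash
cat > look.py <<'E'
import sys
from h import *
def crop(im,x,y,w,h,k): return cv2.resize(im[y:y+h,x:x+w],None,fx=k,fy=k,interpolation=cv2.INTER_CUBIC)
n=sys.argv[1]; r=[list(map(int,a.split(","))) for a in sys.argv[2:4]]
o=[crop(arm.grab_frame(c)[:,:,::-1],x,y,80,100,5) for c,(x,y) in zip(("scene","top"),r)]
cv2.imwrite(f"pics/{n}.png",np.hstack(o)); s=arm.get_state(); print({k:np.round(s[k],4) for k in("t","eef_pos","ee_rot","force","moment","width")})
E
python3 look.py grasp 100,240 340,165
```

```text
{'t': np.float64(5.3333), 'eef_pos': array([ 0.4998, -0.3475,  0.2243]), 'ee_rot': array([-3.1406e+00, -1.0000e-04, -1.7621e+00]), 'force': array([0.2022, 0.1137, 1.2151]), 'moment': array([ 0.0727, -0.0392,  0.0153]), 'width': np.float64(0.0519)}
```

View pics/grasp.png

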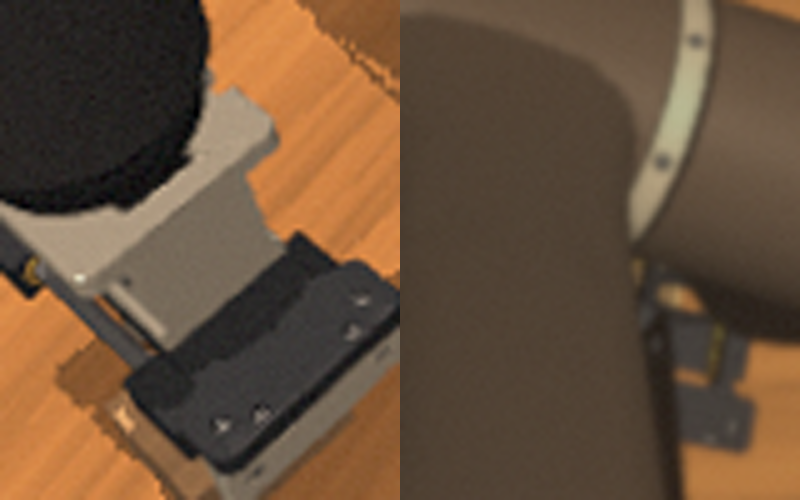

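move_arm --pt "0 0 0 0 0 0" --pt "0 0 0 0 0 0" --pt "0 0 0 0 0 0" --pt "0 0 0 0 0 0" --pt "0 0 0 0 0 0" --claw 255 --squeeze 8

```text
t: 5.75
eef_pos: [0.4997, -0.3476, 0.2236]
ee_rot: [3.141, -0.0, -1.762]
force: [-0.3, -0.2, 0.4]
width: 0.0187
```

move_arm --pt "0 0 0 0 0 0" --pt "0 0 0 0 0 0" --pt "0 0 0 0 0 0" --pt "0 0 0 0 0 0" --pt "0 0 0 0 0 0"

```text
t: 6.17
eef_pos: [0.4997, -0.3475, 0.2236]
ee_rot: [3.141, 0.0, -1.762]
force: [-0.8, 0.4, 0.1]
width: 0.0102
```

```bash
python3 -c "
from h import *
print(arm.get_state())"
```

```text
{'t': 6.1667, 'q': array([-2.87156539e-01,  4.21697655e-01, -3.52635088e-01, -9.19470659e-06,
       -7.96604314e-01,  9.56480591e-02]), 'qd': array([ 1.02694653e-03,  5.91495379e-06,  9.37472725e-04,  4.39547998e-04,
       -6.34260802e-04,  6.00467510e-04]), 'joint_efforts': array([ 6.00386225e-02, -5.62864566e+01,  2.24712878e+01,  5.34849241e+00,
        4.25816991e-02,  2.04003654e-04]), 'eef_pos': array([ 0.49965873, -0.34754614,  0.22358751]), 'ee_rot': array([ 3.14145319e+00,  1.99833063e-05, -1.76231124e+00]), 'force': array([-0.7794962 ,  0.36258674,  0.10968668]), 'moment': array([ 0.0566877 , -0.03383442, -0.02024129]), 'width': 0.010187066898326136}
```

move_arm --pt "0 0 0 0 0 0" --pt "0 0 0 0 0 0" --pt "0 0 10 0 0 0" --pt "0 0 15 0 0 0" --pt "0 0 20 0 0 0" --squeeze 45

```text
t: 6.58
eef_pos: [0.4992, -0.3474, 0.2685]
ee_rot: [3.139, 0.0, -1.762]
force: [0.1, -0.0, -0.8]
width: 0.0097
```

move_arm --pt "0 0 25 0 0 0" --pt "0 0 25 0 0 0" --pt "0 20 25 0 0 0" --pt "-1 25 12 0 0 1" --pt "-1 25 0 0 0 1"

```text
t: 7.0
eef_pos: [0.4982, -0.2775, 0.36]
ee_rot: [-3.136, -0.001, -1.727]
force: [1.2, -0.4, -0.8]
width: 0.01
```

move_arm --pt "-1 30 0 0 0 1" --pt "-1 30 0 0 0 1" --pt "-1 30 0 0 0 1" --pt "-1 30 0 0 0 1" --pt "-1 30 0 0 0 1"

```text
t: 7.42
eef_pos: [0.4922, -0.1263, 0.3566]
ee_rot: [-3.141, 0.0, -1.639]
force: [0.5, 0.5, -0.8]
width: 0.0099
```

move_arm --pt "-1 25 0 0 0 1" --pt "-1 20 0 0 0 1" --pt "-1 15 0 0 0 1" --pt "-1 13.5 0 0 0 0.9" --pt "0 0 0 0 0 0"

```text
t: 7.83
eef_pos: [0.4885, -0.0524, 0.3567]
ee_rot: [-3.14, 0.001, -1.569]
force: [0.1, -0.2, -0.2]
width: 0.0096
```

```bash
python3 look.py hover 180,130 235,165
```

```text
{'t': np.float64(7.9333), 'eef_pos': array([ 0.4886, -0.0538,  0.3564]), 'ee_rot': array([-3.1407e+00,  2.0000e-04, -1.5710e+00]), 'force': array([ 0.0587,  0.4596, -0.633 ]), 'moment': array([ 0.0609, -0.0194,  0.0404]), 'width': np.float64(0.0097)}
```

View pics/hover.png

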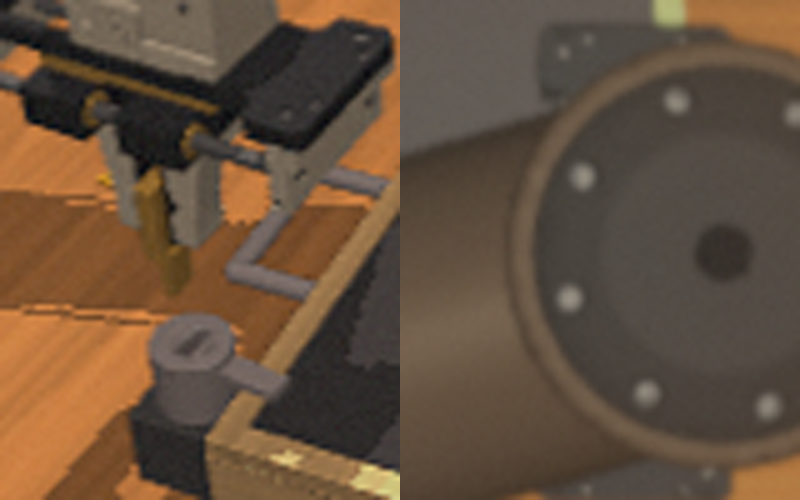

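```bash
cat > f2.py <<'E'
from fit import *
np.set_printoptions(precision=4,suppress=True)
im=arm.grab_frame("scene")
for n in("key","key_grip","lock_mouth"):
    print(n,[(np.round(d["xy"],1),round(d["score"],2)) for d in arm.spot_point(n,"scene")[:3]])
d=arm.masks_of("key","scene"); print([(x["score"],x["pixels"].sum(),np.round(x["xy"],1)) for x in d])
s=arm.get_state(); zt=s["eef_pos"][2]-.2136; print(s["eef_pos"],"tip z",zt, proj([*s["eef_pos"][:2],zt],"scene"), proj([.489,-.0545,.112],"scene"))
m=d[0]["pixels"].astype(float)
yaw=s["ee_rot"][2]+np.pi/2
row0=int(proj([*s["eef_pos"][:2],zt+.029],"scene")[1]); W=np.arange(384)[:,None]>=row0
def cost(p):
    r=render(place(key,p[0],p[1],yaw,zt),"scene")*W; mm=m*W
    return 1-np.minimum(r,mm).sum()/np.maximum(r,mm).sum()
r=minimize(cost,s["eef_pos"][:2],method="Nelder-Mead",options=dict(initial_simplex=np.array([[.489,-.054],[.494,-.054],[.489,-.049]])));print("key",r.x,r.fun,"hand offset",r.x-s["eef_pos"][:2])
l=arm.masks_of("lock_mouth","scene")
m2=l[0]["pixels"].astype(float); print(l[0]["score"],fit(lambda p:place(lock,*p),{"scene":m2},[.489,-.054,0],[.004,.004,.1]))
o=im[:,:,::-1].copy(); o[m>0]=o[m>0]//2+[0,0,127]
cv2.imwrite("pics/f2.png",cv2.resize(o[150:225,180:280],None,fx=8,fy=8,interpolation=cv2.INTER_CUBIC))
E
python3 f2.py
```

```text
key [(array([212.2, 189.6]), 0.57)]
key_grip [(array([212.6, 170.7]), 0.72)]
lock_mouth [(array([216.4, 198.2]), 0.92)]
[(0.58, np.int64(150), array([209. , 175.5])), (0.39, np.int64(8964), array([269.7, 208.8]))]
[ 0.4886 -0.0547  0.3557] tip z 0.1421027075603587 [215.2024 187.8294] [216.7452 197.4166]
key [ 0.4859 -0.0521] 0.19057284618854298 hand offset [-0.0027  0.0026]
0.81 (array([ 0.4912, -0.0543, -0.0755]), np.float64(0.06809295000850035))
```

View pics/f2.png

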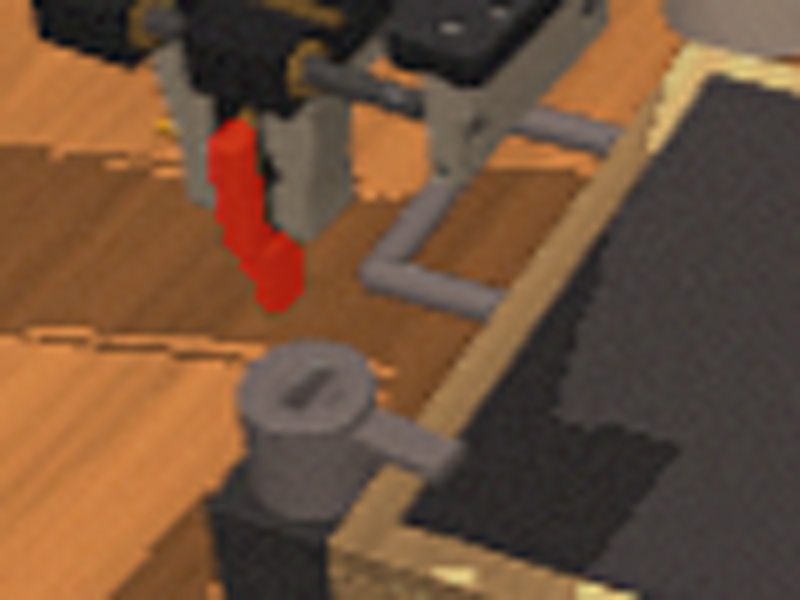

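```bash
cat > f3.py <<'E'
from fit import *
np.set_printoptions(precision=4,suppress=True)
im=arm.grab_frame("scene")
s=arm.get_state(); e=s["eef_pos"]; g=e-[0,0,.1593]; yaw=s["ee_rot"][2]+np.pi/2
d=arm.masks_of("key","scene")[0]; m=d["pixels"].astype(float); print(d["score"],m.sum())
fing=render(place([box(.005,.027,-.0105,.0105,-.0187,.06)],g[0],g[1],yaw,g[2]),"scene")
def mod(p,parts=key):  # y shift, z shift, tilt about x, x shift
    c,t=np.cos(p[2]),np.sin(p[2]);R=np.array([[1,0,0],[0,c,-t],[0,t,c]])
    P=[(q-[0,0,.0543])@R.T+[p[3] if len(p)>3 else 0,p[0],p[1]] for q in parts]
    return place(P,g[0],g[1],yaw,g[2])
def cost(p,full=True):
    r=np.clip(render(mod(p),"scene")-fing,0,1)
    return 1-np.minimum(r,m).sum()/np.maximum(r,m).sum()
for fr in([0],[0,1],[0,2],[0,1,2],[0,1,2,3]):
    def f(v):
        p=np.zeros(4);p[fr]=v;return cost(p)
    st=np.array([.003,.003,.1,.002])[fr]
    r=minimize(f,np.zeros(len(fr)),method="Nelder-Mead",options=dict(initial_simplex=np.vstack([-st/2]+[st*np.eye(len(fr))[i]-st/3 for i in range(len(fr))])))
    p=np.zeros(4);p[fr]=r.x; print(fr,r.fun,p,"tip",mod(p,[np.zeros((1,3))])[0]-e+[0,0,.2136])
print("nominal",cost(np.zeros(4)))
k=8;o=cv2.resize(im[150:225,180:280,::-1],None,fx=k,fy=k,interpolation=cv2.INTER_CUBIC)
def draw(p,col):
    for q in mod(p):
        h=cv2.convexHull(((projN(q,"scene")-[180,150]+.5)*k).astype(np.float32)).astype(int); cv2.polylines(o,[h],True,col,1)
draw(np.zeros(4),(0,255,0)); draw(p,(0,0,255))
cv2.imwrite("pics/f3.png",o)
E
python3 f3.py
```

```text
0.46 114.0
[0] 0.2902012270558234 [-0.0002  0.      0.      0.    ] tip [[-0.     -0.0002  0.    ]]
[0, 1] 0.28905668130569884 [ 0.0004 -0.0004  0.      0.    ] tip [[ 0.      0.0004 -0.0004]]
[0, 2] 0.28575076608784467 [ 0.0002  0.     -0.0184  0.    ] tip [[-0.     -0.0008  0.    ]]
[0, 1, 2] 0.28649164431607177 [ 0.0006  0.0004 -0.0189  0.    ] tip [[-0.     -0.0004  0.0004]]
[0, 1, 2, 3] 0.28084063950489935 [ 0.0039 -0.0025 -0.0222 -0.0031] tip [[-0.0031  0.0027 -0.0025]]
nominal 0.2928303987047156
```

View pics/f3.png

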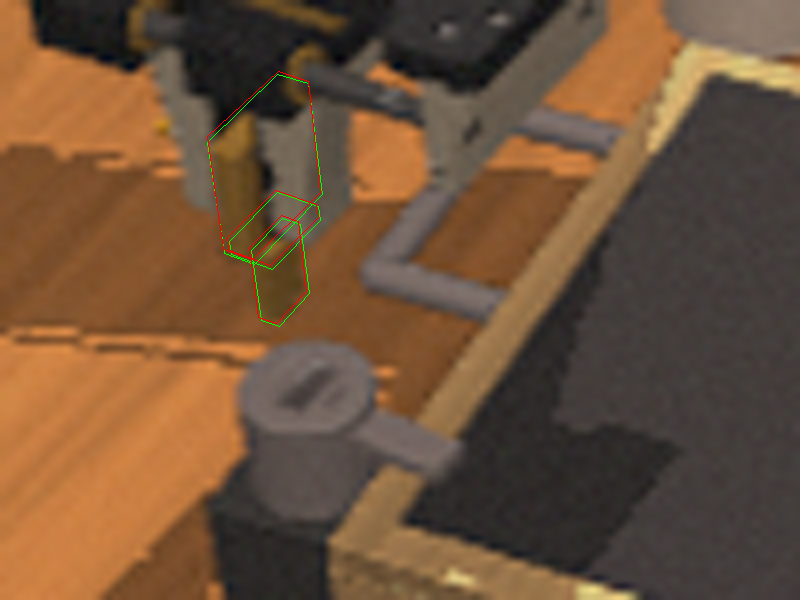

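```bash
python3 - <<'E'
from fit import *
np.set_printoptions(precision=4,suppress=True)
px=lambda u,v:((u+.5)/8-.5+180,(v+.5)/8-.5+150)
print("centre",at_z(px(309,387),"scene",.112), at_z(px(308,386),"scene",.112))
a,b=at_z(px(284,406),"scene",.112),at_z(px(331,369),"scene",.112); print("slot",a,b,np.arctan2(-(b-a)[0],(b-a)[1]))
# top initial picture: cylinder+tongue by eye and drawn outline
o=[]
for c,f,x,y in(("scene","scene0",190,165),("top","top0",248,180)):
    k=8;I=cv2.imread(f"pics/{f}.png");w=cv2.resize(I[y:y+60,x:x+50],None,fx=k,fy=k,interpolation=cv2.INTER_CUBIC)
    for p,col in(((.489,-.0545,0),(0,255,0)),((.491,-.0550,0.),(0,0,255))):
        q=place(lock,*p)
        for h in (q[0][1::2],q[1]):
            h=cv2.convexHull(((projN(h,c)-[x,y]+.5)*k).astype(np.float32)).astype(int);cv2.polylines(w,[h],True,col,1)
    o.append(w)
cv2.imwrite("pics/lk.png",np.hstack(o))
E
```

```text
centre [ 0.493  -0.0545  0.112 ] [ 0.4925 -0.0542  0.112 ]
slot [ 0.491  -0.0646  0.112 ] [ 0.4946 -0.0449  0.112 ] -0.1814006445590806
```

View pics/lk.png

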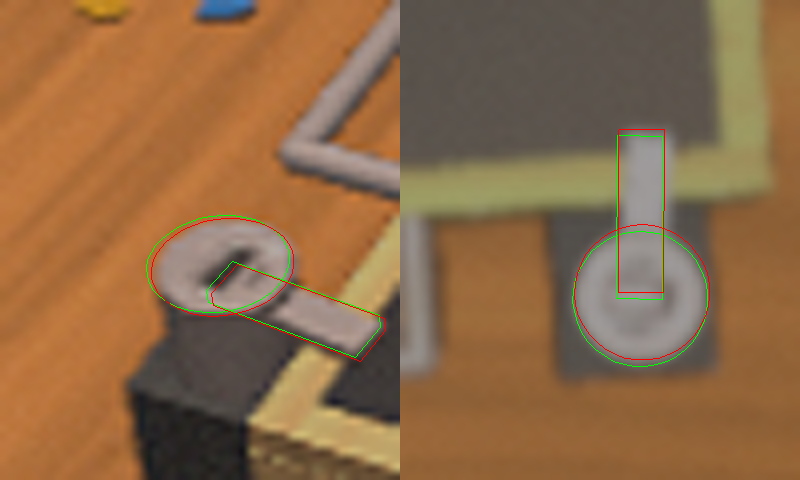

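move_arm --pt "1.9 0 -10 0 0 -2.9" --pt "0 0 -10 0 0 0" --pt "0 0 -7 0 0 0" --pt "0 0 0 0 0 0" --pt "0 0 0 0 0 0"

```text
t: 8.75
eef_pos: [0.4904, -0.0542, 0.3281]
ee_rot: [3.14, -0.001, -1.622]
force: [0.4, -0.4, -0.3]
width: 0.0095
```

move_arm --pt "0 0 -2 0 0 0" --pt "0 0 -2 0 0 0" --pt "0 0 -1 0 0 0" --pt "0 0 -1 0 0 0" --pt "0 0 0 0 0 0"

```text
t: 9.17
eef_pos: [0.4908, -0.0538, 0.3228]
ee_rot: [-3.141, 0.001, -1.623]
force: [0.9, 2.0, -2.4]
width: 0.0099
```

move_arm --pt "0 0 -1 0 0 0" --pt "0 0 -1 0 0 0" --pt "0 0 -1 0 0 0" --pt "0 0 0 0 0 0" --pt "0 0 0 0 0 0"

```text
t: 9.58
eef_pos: [0.4911, -0.0536, 0.3199]
ee_rot: [-3.14, 0.001, -1.622]
force: [1.8, 5.7, 0.5]
width: 0.0098
```

```bash
cat > st.py <<'E'
from h import *
s=arm.get_state(); print({k:np.round(s[k],4).tolist() for k in("t","eef_pos","ee_rot","force","moment","width")})
E
python3 st.py
```

```text
{'t': 9.5833, 'eef_pos': [0.4911, -0.0536, 0.3199], 'ee_rot': [-3.1398, 0.0011, -1.6225], 'force': [1.8381, 5.683, 0.539], 'moment': [2.0906, -0.8444, 0.0416], 'width': 0.0098}
```

move_arm --pt "0.5 1 0 0 0 0" --pt "0 0 -1 0 0 0" --pt "0 0 -1 0 0 0" --pt "0 0 -1 0 0 0" --pt "0 0 0 0 0 0"

```text
t: 10.0
eef_pos: [0.4909, -0.0531, 0.3163]
ee_rot: [3.141, 0.0, -1.623]
force: [-0.3, 2.7, -1.6]
width: 0.0096
```

```bash
python3 st.py
```

```text
{'t': 10.0, 'eef_pos': [0.4909, -0.0531, 0.3163], 'ee_rot': [3.141, 0.0, -1.6228], 'force': [-0.2511, 2.6711, -1.6215], 'moment': [1.24, -0.228, -0.024], 'width': 0.0096}
```

move_arm --pt "0 0.5 -1 0 0 0" --pt "0 0 -1.5 0 0 0" --pt "0 0 -1.5 0 0 0" --pt "0 0 -1.5 0 0 0" --pt "0 0 0 0 0 0"

```text
t: 10.42
eef_pos: [0.4908, -0.0527, 0.3106]
ee_rot: [3.14, -0.0, -1.623]
force: [0.0, -0.2, -0.8]
width: 0.0099
```

```bash
python3 st.py
```

```text
{'t': 10.4167, 'eef_pos': [0.4908, -0.0527, 0.3106], 'ee_rot': [3.1405, -0.0004, -1.6229], 'force': [0.039, -0.1867, -0.8042], 'moment': [0.0956, -0.0202, -0.0397], 'width': 0.0099}
```

move_arm --pt "0 0 -2 0 0 0" --pt "0 0 -2 0 0 0" --pt "0 0 -2 0 0 0" --pt "0 0 -2 0 0 0" --pt "0 0 -1.5 0 0 0"

```text
t: 10.83
eef_pos: [0.491, -0.0526, 0.3014]
ee_rot: [3.141, -0.0, -1.623]
force: [0.5, -0.1, -0.3]
width: 0.0098
```

move_arm --pt "0 0 -0.7 0 0 0" --pt "0 0 -0.5 0 0 0" --pt "0 0 -0.5 0 0 0" --pt "0 0 0 0 0 0" --pt "0 0 0 0 0 0"

```text
t: 11.25
eef_pos: [0.4911, -0.0525, 0.3]
ee_rot: [-3.141, 0.0, -1.623]
force: [-0.1, -0.0, 0.2]
width: 0.0094
```

```bash
python3 st.py
```

```text
{'t': 11.25, 'eef_pos': [0.4911, -0.0525, 0.3], 'ee_rot': [-3.1415, 0.0, -1.6226], 'force': [-0.1216, -0.046, 0.2478], 'moment': [0.0837, -0.0352, -0.0009], 'width': 0.0094}
```

move_arm --pt "0 0 -0.6 0 0 0" --pt "0 0 -0.4 0 0 -2" --pt "0 0 0 0 0 -4" --pt "0 0 0 0 0 -4" --pt "0 0 0 0 0 -4"

```text
t: 11.67
eef_pos: [0.4912, -0.0524, 0.2995]
ee_rot: [-3.141, 0.0, -1.87]
force: [-0.6, 1.2, 4.8]
width: 0.0096
```

```bash
python3 st.py
```

```text
{'t': 11.6667, 'eef_pos': [0.4912, -0.0524, 0.2995], 'ee_rot': [-3.1408, 0.0005, -1.8701], 'force': [-0.5943, 1.1672, 4.7662], 'moment': [0.601, 0.3832, 0.0632], 'width': 0.0096}
```

move_arm --pt "0 0 0 0 0 -4.5" --pt "0 0 0 0 0 -4.5" --pt "0 0 0 0 0 -4.5" --pt "0 0 0 0 0 -4.5" --pt "0 0 0 0 0 -4.5"

```text
t: 12.08
eef_pos: [0.4914, -0.0525, 0.2995]
ee_rot: [-3.141, 0.001, -2.263]
force: [0.4, -0.4, 2.9]
width: 0.0097
```

move_arm --pt "0 0 0 0 0 -4.5" --pt "0 0 0 0 0 -4.5" --pt "0 0 0 0 0 -4.5" --pt "0 0 0 0 0 -4.5" --pt "0 0 0 0 0 -4.5"

```text
t: 12.5
eef_pos: [0.4916, -0.0527, 0.2995]
ee_rot: [-3.141, 0.001, -2.656]
force: [1.5, -2.1, 1.0]
width: 0.0098
```

```bash
python3 st.py
```

```text
{'t': 12.5, 'eef_pos': [0.4916, -0.0527, 0.2995], 'ee_rot': [-3.1405, 0.0012, -2.6558], 'force': [1.4635, -2.0836, 1.0006], 'moment': [-0.7559, -0.619, 0.0822], 'width': 0.0098}
```

move_arm --pt "0 0 0 0 0 -4.5" --pt "0 0 0 0 0 -4.5" --pt "0 0 0 0 0 -4.5" --pt "0 0 0 0 0 -4" --pt "0 0 0 0 0 -4"

```text
t: 12.92
eef_pos: [0.4916, -0.0529, 0.2996]
ee_rot: [-3.141, 0.002, -3.031]
force: [2.0, -4.9, 0.9]
width: 0.0097
```

```bash
python3 st.py
```

```text
{'t': 12.9167, 'eef_pos': [0.4916, -0.0529, 0.2996], 'ee_rot': [-3.1407, 0.0015, -3.0306], 'force': [1.9966, -4.8805, 0.9313], 'moment': [-1.4564, -0.8627, 0.0532], 'width': 0.0097}
```

move_arm --pt "0.3 -0.7 0 0 0 -2" --pt "0 0 0 0 0 -2" --pt "0 0 0 0 0 -1.5" --pt "0 0 0 0 0 -1.5" --pt "0 0 0 0 0 0"

```text
t: 13.33
eef_pos: [0.4917, -0.0533, 0.2995]
ee_rot: [-3.142, 0.001, 3.133]
force: [-0.3, -0.7, 3.5]
width: 0.0096
```

```bash
python3 st.py
```

```text
{'t': 13.3333, 'eef_pos': [0.4917, -0.0533, 0.2995], 'ee_rot': [-3.1415, 0.0013, 3.1325], 'force': [-0.2832, -0.6943, 3.492], 'moment': [-0.2084, -0.2295, -0.0288], 'width': 0.0096}
```

move_arm --pt "0 0 0 0 0 -1.5" --pt "0 0 0 0 0 -1" --pt "0 0 0 0 0 -1" --pt "0 0 0 0 0 0" --pt "0 0 0 0 0 0"

```text
t: 13.75
eef_pos: [0.4917, -0.0533, 0.2995]
ee_rot: [-3.142, 0.001, 3.073]
force: [0.5, -1.3, 5.5]
width: 0.0097
```

```bash
python3 st.py; sed -i 's/80,100,5/80,60,5/' look.py; python3 look.py turned 185,160 250,175
```

```text
{'t': 13.75, 'eef_pos': [0.4917, -0.0533, 0.2995], 'ee_rot': [-3.1415, 0.0012, 3.0729], 'force': [0.4545, -1.2974, 5.5394], 'moment': [-0.4192, -0.293, -0.046], 'width': 0.0097}
{'t': np.float64(13.85), 'eef_pos': array([ 0.4917, -0.0533,  0.2995]), 'ee_rot': array([3.1416e+00, 1.2000e-03, 3.0729e+00]), 'force': array([ 0.3008, -0.5862,  5.8629]), 'moment': array([-0.4061, -0.263 ,  0.0125]), 'width': np.float64(0.0098)}
```

View pics/turned.png

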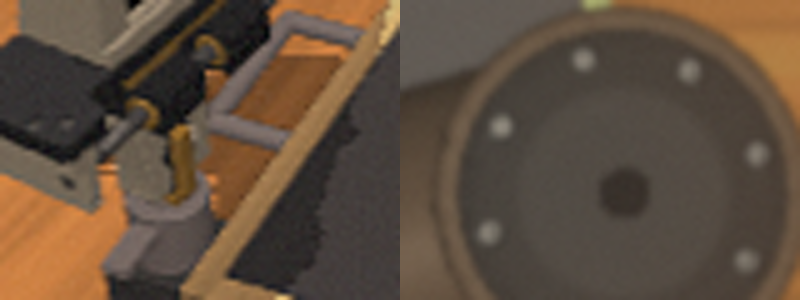

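move_arm --pt "0 0 0 0 0 -1.5" --pt "0 0 0 0 0 -1.5" --pt "0 0 0 0 0 -1" --pt "0 0 0 0 0 0" --pt "0 0 0 0 0 0"

```text
t: 14.27
eef_pos: [0.4917, -0.0533, 0.2995]
ee_rot: [-3.141, 0.001, 3.004]
force: [-0.1, -0.9, 5.9]
width: 0.0099
```

```bash
python3 st.py; python3 - <<'E'
from fit import *
arm.grab_frame("scene")
l=arm.masks_of("lock_mouth","scene")[0]; print(l["score"],fit(lambda p:place(lock,*p),{"scene":l["pixels"].astype(float)},[.491,-.053,-1.5],[.003,.003,.1]))
E
```

```text
{'t': 14.2667, 'eef_pos': [0.4917, -0.0533, 0.2995], 'ee_rot': [-3.1413, 0.001, 3.0037], 'force': [-0.1081, -0.9238, 5.8514], 'moment': [-0.5298, -0.1471, 0.3654], 'width': 0.0099}
0.84 (array([ 0.49112759, -0.05463663, -1.50965963]), np.float64(0.29349145842157276))
```

move_arm --pt "0 0 0 0 0 1.5" --pt "0 0 0 0 0 1" --pt "0 0 0 0 0 0" --pt "0 0 0 0 0 0" --pt "0 0 0 0 0 0"

```text
t: 14.78
eef_pos: [0.4917, -0.0533, 0.2995]
ee_rot: [-3.141, 0.001, 3.047]
force: [0.4, -1.2, 6.0]
width: 0.0099
```

move_arm --pt "0 0 0 0 0 0" --pt "0 0 0 0 0 0" --pt "0 0 0 0 0 0" --pt "0 0 0 0 0 0" --pt "0 0 0 0 0 0" --claw 0

```text
t: 15.2
eef_pos: [0.4912, -0.0533, 0.2987]
ee_rot: [-3.142, -0.001, 3.046]
force: [0.9, 0.4, -0.1]
width: 0.0375
```

move_arm --pt "0 0 0 0 0 0" --pt "0 0 5 0 0 0" --pt "0 0 10 0 0 0" --pt "0 0 15 0 0 0" --pt "0 0 20 0 0 0"

```text
t: 15.62
eef_pos: [0.491, -0.0533, 0.3494]
ee_rot: [-3.141, -0.002, 3.046]
force: [0.8, 0.3, 0.8]
width: 0.0707
```

move_arm --pt "0 0 20 0 0 5" --pt "-1 5 5 0 0 5.7" --pt "-1.5 7 0 0 0 5.7" --pt "-1.5 7 0 0 0 5.7" --pt "-1.5 7 0 0 0 5.7"

```text
t: 16.03
eef_pos: [0.4858, -0.0271, 0.3753]
ee_rot: [-3.141, 0.002, -2.747]
force: [0.1, -0.2, -0.1]
width: 0.0873
```

```bash
python3 st.py; python3 look.py released 185,160 250,175
```

```text
{'t': 16.0333, 'eef_pos': [0.4858, -0.0271, 0.3753], 'ee_rot': [-3.1414, 0.0016, -2.7472], 'force': [0.09, -0.1993, -0.077], 'moment': [0.1156, -0.1591, 0.0807], 'width': 0.0873}
{'t': np.float64(16.1333), 'eef_pos': array([ 0.4858, -0.0268,  0.3751]), 'ee_rot': array([-3.1415e+00,  1.4000e-03, -2.7492e+00]), 'force': array([ 1.0133, -0.4724,  0.1048]), 'moment': array([ 0.0755, -0.1601, -0.0207]), 'width': np.float64(0.0876)}
```

View pics/released.png

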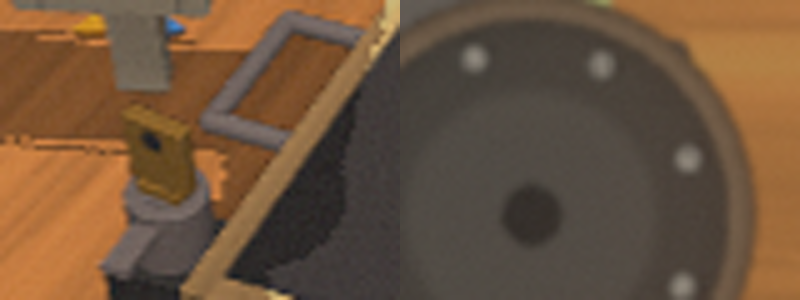

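```bash
python3 -c "
from h import *
print(at_z((233.6,172.6),'scene',.098),proj([.467,.06,.1],'scene'))"
```

```text
[0.46613603 0.05729508 0.098     ] [234.36685251 171.51357032]
```

move_arm --pt "-2 9 0 0 0 5.5" --pt "-2 9 0 0 0 5.5" --pt "-2 9 0 0 0 5.5" --pt "-2 9 0 0 0 5.5" --pt "-2 9 0 0 0 5.5"

```text
t: 16.55
eef_pos: [0.4759, 0.0178, 0.3746]
ee_rot: [-3.141, 0.0, -2.271]
force: [0.2, 0.5, -0.2]
width: 0.0879
```

move_arm --pt "-2 9 0 0 0 5.5" --pt "-2 9 0 0 0 5.5" --pt "-2 9 0 0 0 5.5" --pt "-2 9 0 0 0 5.5" --pt "-1 6 0 0 0 5.5"

```text
t: 16.97
eef_pos: [0.4668, 0.0601, 0.3746]
ee_rot: [-3.141, 0.0, -1.791]
force: [-0.4, 0.9, 0.0]
width: 0.0872
```

move_arm --pt "0 0 0 0 0 5.5" --pt "0 0 0 0 0 5.5" --pt "0 0 -15 0 0 5.5" --pt "0 0 -15 0 0 0" --pt "0 0 -15 0 0 0"

```text
t: 17.38
eef_pos: [0.467, 0.0596, 0.3292]
ee_rot: [-3.14, 0.001, -1.507]
force: [-1.7, 0.4, -0.5]
width: 0.0879
```

move_arm --pt "0 0 0 0 0 0" --pt "0 0 0 0 0 0" --pt "0 0 0 0 0 0" --pt "0 0 0 0 0 0" --pt "0 0 0 0 0 0" --claw 174

```text
t: 17.8
eef_pos: [0.4672, 0.0598, 0.3299]
ee_rot: [-3.14, 0.001, -1.504]
force: [0.3, -0.2, -0.4]
width: 0.0598
```

move_arm --pt "0 0 0 0 0 0" --pt "0 0 0 0 0 0" --pt "0 0 0 0 0 0" --pt "0 0 0 0 0 0" --pt "0 0 0 0 0 0"

```text
t: 18.22
eef_pos: [0.4669, 0.0598, 0.329]
ee_rot: [-3.142, 0.0, -1.504]
force: [-1.0, 0.2, -0.8]
width: 0.0291
```

move_arm --pt "0 0 0 0 0 0" --pt "0 0 0 0 0 0" --pt "0 0 0 0 0 0" --pt "0 0 0 0 0 0" --pt "0 0 0 0 0 0"

```text
t: 18.63
eef_pos: [0.4669, 0.0598, 0.3289]
ee_rot: [3.142, -0.0, -1.504]
force: [0.2, 0.3, -0.4]
width: 0.0277
```

```bash
python3 look.py handle 205,130 190,175
```

```text
{'t': np.float64(18.7333), 'eef_pos': array([0.4669, 0.0598, 0.329 ]), 'ee_rot': array([ 3.1416, -0.    , -1.5039]), 'force': array([-0.142 , -0.5806,  0.2822]), 'moment': array([ 0.1159, -0.0371,  0.0122]), 'width': np.float64(0.0278)}
```

View pics/handle.png

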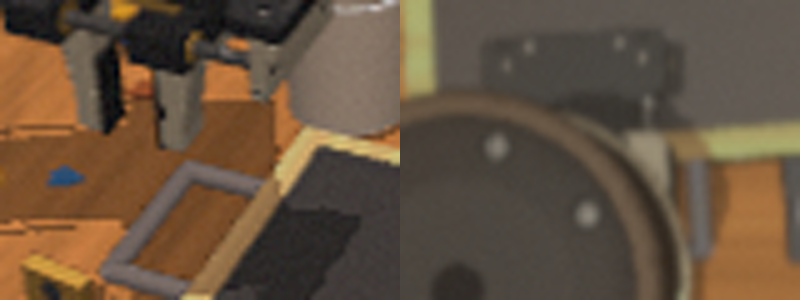

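move_arm --pt "0 0 -20 0 0 0" --pt "0 0 -15 0 0 0" --pt "0 0 -10 0 0 0" --pt "0 0 -5 0 0 0" --pt "0 0 -4 0 0 0"

```text
t: 19.15
eef_pos: [0.4669, 0.0597, 0.2745]
ee_rot: [3.141, -0.0, -1.504]
force: [0.1, -0.8, 0.3]
width: 0.0279
```

move_arm --pt "0 0 -4 0 0 0" --pt "0 0 -4 0 0 0" --pt "0 0 -4 0 0 0" --pt "0 0 0 0 0 0" --pt "0 0 0 0 0 0"

```text
t: 19.57
eef_pos: [0.4669, 0.0598, 0.263]
ee_rot: [3.142, -0.0, -1.504]
force: [-0.1, 0.1, 0.3]
width: 0.0282
```

No contact; down the rest, then close gently.

move_arm --pt "0 0 -4 0 0 0" --pt "0 0 -4 0 0 0" --pt "0 0 -2 0 0 0" --pt "0 0 0 0 0 0" --pt "0 0 0 0 0 0"

```text
t: 19.98
eef_pos: [0.4668, 0.0597, 0.2528]
ee_rot: [3.141, -0.0, -1.504]
force: [0.2, 0.5, 1.1]
width: 0.0275
```

move_arm --pt "0 0 0 0 0 0" --pt "0 0 0 0 0 0" --pt "0 0 0 0 0 0" --pt "0 0 0 0 0 0" --pt "0 0 0 0 0 0" --claw 255 --squeeze 10

```text
t: 20.4
eef_pos: [0.4673, 0.0599, 0.2531]
ee_rot: [-3.14, 0.0, -1.504]
force: [2.7, -1.3, -2.7]
width: 0.0115
```

```bash
python3 st.py
```

```text
{'t': 20.4, 'eef_pos': [0.4673, 0.0599, 0.2531], 'ee_rot': [-3.1404, 0.0002, -1.5037], 'force': [2.7341, -1.2985, -2.7353], 'moment': [-0.3448, -1.2979, 0.0508], 'width': 0.0115}
```

move_arm --pt "0 0 0 0 0 0" --pt "0 0 0 0 0 0" --pt "0.3 0 11.8 0 0 0" --pt "0.9 0.1 11.7 0 0 0" --pt "0 0 0 0 0 0" --squeeze 35

```text
t: 20.82
eef_pos: [0.4686, 0.0599, 0.2779]
ee_rot: [-3.14, 0.0, -1.504]
force: [5.0, -3.2, -3.3]
width: 0.011
```

```bash
python3 st.py
```

```text
{'t': 20.8167, 'eef_pos': [0.4686, 0.0599, 0.2779], 'ee_rot': [-3.14, 0.0003, -1.5037], 'force': [5.0428, -3.2283, -3.2796], 'moment': [-0.8505, -1.7939, 0.0571], 'width': 0.011}
```

move_arm --pt "2.3 -0.3 11.7 0 0 0" --pt "2.15 0.1 11.6 0 0 0" --pt "2.75 0.2 11.45 0 0 0" --pt "3.35 0.2 11.3 0 0 0" --pt "3.95 0.3 11.1 0 0 0"

```text
t: 21.23
eef_pos: [0.4818, 0.0606, 0.3328]
ee_rot: [3.139, 0.001, -1.505]
force: [1.9, 3.4, -5.3]
width: 0.0114
```

```bash
python3 st.py
```

```text
{'t': 21.2333, 'eef_pos': [0.4818, 0.0606, 0.3328], 'ee_rot': [3.1393, 0.0009, -1.5046], 'force': [1.9007, 3.3755, -5.3086], 'moment': [1.1834, -0.4329, -0.0348], 'width': 0.0114}
```

move_arm --pt "4.5 0.3 10.9 0 0 0" --pt "5.05 0.4 10.65 0 0 0" --pt "5.6 0.4 10.35 0 0 0" --pt "6.15 0.4 10.05 0 0 0" --pt "6.7 0.5 9.7 0 0 0"

```text
t: 21.65
eef_pos: [0.5084, 0.0626, 0.3836]
ee_rot: [3.134, 0.001, -1.505]
force: [-10.2, 6.1, 0.3]
width: 0.011
```

```bash
python3 st.py
```

```text
{'t': 21.65, 'eef_pos': [0.5084, 0.0626, 0.3836], 'ee_rot': [3.1342, 0.0009, -1.5048], 'force': [-10.1906, 6.1016, 0.2538], 'moment': [2.0591, 3.6941, -0.0414], 'width': 0.011}
```

move_arm --pt "5.9 0.8 9.35 0 0 0" --pt "7.4 0.5 8.95 0 0 0" --pt "8 0.6 8.55 0 0 0" --pt "0 0 0 0 0 0" --pt "0 0 0 0 0 0"

```text
t: 22.07
eef_pos: [0.5297, 0.0643, 0.4111]
ee_rot: [3.135, 0.0, -1.505]
force: [-12.6, 3.5, 7.3]
width: 0.0108
```

```bash
python3 st.py
```

```text
{'t': 22.0667, 'eef_pos': [0.5297, 0.0643, 0.4111], 'ee_rot': [3.1346, 0.0004, -1.5046], 'force': [-12.6202, 3.4956, 7.34], 'moment': [1.3708, 4.6451, 0.0647], 'width': 0.0108}
```

move_arm --pt "7.3 0.6 9.1 0 0 0" --pt "8.8 0.6 7.7 0 0 0" --pt "9.3 0.6 7.2 0 0 0" --pt "0 0 0 0 0 0" --pt "0 0 0 0 0 0"

```text
t: 22.48
eef_pos: [0.5559, 0.0662, 0.4358]
ee_rot: [3.137, 0.0, -1.504]
force: [-10.0, 3.0, 9.9]
width: 0.0108
```

```bash
python3 st.py
```

```text
{'t': 22.4833, 'eef_pos': [0.5559, 0.0662, 0.4358], 'ee_rot': [3.137, 0.0003, -1.504], 'force': [-9.9655, 3.036, 9.9419], 'moment': [0.9984, 3.8959, 0.0157], 'width': 0.0108}
```

move_arm --pt "6 0.5 5 0 0 0" --pt "6.5 0.5 5 0 0 0" --pt "6.3 0.5 4 0 0 0" --pt "0 0 0 0 0 0" --pt "0 0 0 0 0 0"

```text
t: 22.9
eef_pos: [0.575, 0.0676, 0.4495]
ee_rot: [3.138, -0.0, -1.504]
force: [-6.6, 1.2, 6.1]
width: 0.011
```

move_arm --pt "0 0 0 0 0 0" --pt "0 0 0 0 0 0" --pt "0 0 0 0 0 0" --pt "0 0 0 0 0 0" --pt "0 0 0 0 0 0"

```text
t: 23.32
eef_pos: [0.5747, 0.0676, 0.4493]
ee_rot: [3.138, -0.0, -1.504]
force: [-6.0, 0.8, 4.7]
width: 0.0109
```

```bash
python3 st.py; cat > f4.py <<'E'
from fit import *
np.set_printoptions(precision=4,suppress=True)
o={c:arm.grab_frame(c) for c in("scene","top")}
def lidm(th,hy=.0285,x=.6926,y=.0464,yaw=.07):
    b=lid([0,0,0,hy]); b=[q-[0,0,.094] for q in b]
    c,s=np.cos(th),np.sin(th);R=np.array([[c,0,s],[0,1,0],[-s,0,c]])
    return place([q@R.T for q in b],x,y,yaw,.094)
d=arm.masks_of("lid","scene"); m=d[0]["pixels"].astype(float); print(d[0]["score"],m.sum())
for th in np.arange(.85,1.25,.05):
    r=render(lidm(th),"scene"); r2=render(lidm(th)[:1],"scene"); print(round(th,2),[round(float(np.minimum(q,m).sum()/np.maximum(q,m).sum()),3) for q in(r,r2)])
im=o["scene"][:,:,::-1].copy(); k=3
w=cv2.resize(im[60:260,150:400],None,fx=k,fy=k,interpolation=cv2.INTER_CUBIC)
for q in lidm(1.047)[:2]:
    h=cv2.convexHull(((projN(q,"scene")-[150,60]+.5)*k).astype(np.float32)).astype(int);cv2.polylines(w,[h],True,(0,255,0),1)
cv2.imwrite("pics/end.png",w)
E
python3 f4.py
```

```text
{'t': 23.3167, 'eef_pos': [0.5747, 0.0676, 0.4493], 'ee_rot': [3.1375, -0.0, -1.5039], 'force': [-5.971, 0.786, 4.6539], 'moment': [0.3516, 2.3192, 0.111], 'width': 0.0109}
0.8 5761.0
0.85 [0.739, 0.78]
0.9 [0.773, 0.82]
0.95 [0.824, 0.864]
1.0 [0.908, 0.915]
1.05 [0.928, 0.926]
1.1 [0.832, 0.862]
1.15 [0.766, 0.793]
1.2 [0.715, 0.727]
```

View pics/end.png

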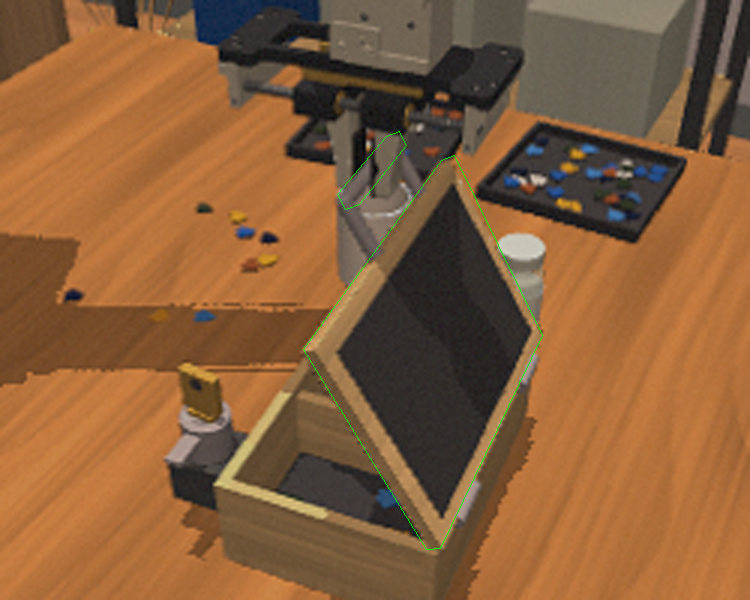

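```bash
python3 st.py; python3 -c "
from station import arm
print(arm.job_done())"
```

```text
{'t': 23.4667, 'eef_pos': [0.5747, 0.0676, 0.4493], 'ee_rot': [3.1375, -0.0, -1.5039], 'force': [-5.4647, 0.8921, 4.9434], 'moment': [0.3554, 2.2921, 0.0232], 'width': 0.011}
the job is handed in; nothing more can be done
None
```

The job is handed in at about 23.5 s, with the lid held open by its handle; no verdict was reported. I took the key from the block, pushed it into the lock and turned it clockwise to the stop. I then gripped the handle near its middle and lifted the lid.

**Key and lock**
- **Key home:** the collar touched the lock top with about 5 N. I estimate the tip about 26 mm below the mouth.
- **Stop reached:** the turning moment jumped to 0.37 N m. A fit to the picture puts the tongue at −1.51 rad, which matches a lock angle of about 1.57. That fit was rough, because the gripper hid part of the lock.
- **After letting go:** the key still stands home in the lock in the last picture, with the tongue clear of the lid.

**Lid**
- **Angle:** the lid outline fits best at about 1.03–1.05 rad, and the position of the gripper agrees.
- **Hold:** the arm was still and the grip width was 11 mm on the 12 mm bar.

**What disagreed:** a side force of 5–7 N remains on the gripper, because my lift arc ran slightly too close to the hinge. It was about 14 N at its worst and had fallen by the end. One early network estimate of the lock position was off by about 10 mm, so I replaced it with outline fits. I did not measure the mug, glue jar or tray again; the path stayed clear of them and I felt no unexpected contact.

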